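# Push the parts box home into its locating corner

## Task

With the fingertips, push the blue compartment box along the desk into the corner of the dark L-shaped stop, until its back lies flush against the long rail and its left end flush against the short rail, and let go of it there. Only push it, do not pick it up or tip it; the roll of white tape lying on its lid must ride along and stay on the lid. Leave everything else where it stands.

Things in the scene. Friction and masses are not known exactly. Their poses are not given: they have to be found in the camera images.
- parts_box: closed compartment box, blue body and clear lid, 105 (its x) by 166 (its y) by 33 mm high, 0.2 to 0.45 kg, slides at 1 to 6 N. Origin: centre of its underside. +x: hinged back, 52 mm from the origin; -x: front with the snap, 53 mm (snap and hinges jut about 4 mm more); +y: left end, 83 mm. The lid stays shut. Starts clear of the rails, turned at most 0.3 rad from the stop
- box_corner (a point): back left bottom corner of the box, at (52, 83, 0) mm in the box's frame; with the box home it lies at the stop's inner corner, the box's axes are parallel to the stop's, and the box's origin is at (-52, -83, 0) mm in the stop's frame
- stop: dark metal L-shaped stop fixed to the desk. Origin: inner corner of the L, at desk height. Long rail, beyond the box: along the stop's y from -160 to 20 mm, inner face at x = 0. Short rail, left of the box: along x from -95 to 0 mm, inner face at y = 0. Rails are 20 mm wide, 16 mm high, screw heads to 19 mm. The box belongs at x < 0, y < 0
- tape_white: roll of white tape with a blue core, 48 mm across, 13 mm high, loose, lies flat near the middle of the box's lid. Origin: centre of its underside, at 33 mm above the desk
- screw_tin: round grey tin, 66 mm across, 30 mm high, bystander at the left. Origin: centre of its underside
- tape_yellow: roll of yellow tape, 56 mm across, 17 mm high, bystander at the left. Origin: centre of its underside
- pliers: pliers with orange handles, 167 mm long (y), 42 mm wide, lying flat, bystander at the left. Origin: centre of the underside
- multimeter: dark green hand multimeter, 151 (x) by 75 by 44 mm, bystander at the far right. Origin: centre of its underside
- leak_spray: cream bottle with red nozzle, 53 mm across, 160 mm high, standing, bystander at the left. Origin: centre of its underside
- mouse: black computer mouse, 110 by 65 by 37 mm, bystander at the right. Origin: centre of its underside
Things that resemble listed ones, but are neither listed nor needed, are in the scene too. Several things have the shape of the tape_white; the one meant has the colours described above.

How it is judged:
By the outcome, as a careful person would: the job done as asked, in the order asked, and still so for the second after the job is handed in, with the robot touching nothing.
It also fails if it takes over 48 s, if anything falls off the work surface, if the arm or the gripper's body presses on something with over 40 N, if the wrist force passes 120 N, or if a joint passes its speed limit or range.

## Robot

A 7-joint arm with a two-finger parallel gripper is mounted at the origin on a cart in front of the work surface, level with it; the furniture and walls round the work are solid. World frame = base frame: x ahead of the robot, y to its left, z up, the work surface at z = 0. Lengths are in m, angles in degrees, forces in N, time in s.
With the tool pointing down it reaches from about 0.425 to 0.925 m from the base axis. Payload 6.8 kg.
Tool frame: the origin (TCP) lies at the very end of the fingers, on their centre line; the grasp point (between the pads) lies 19 mm behind it; z points along the fingers, y is the line along which they close (so a half turn about z gives the same grasp; the last joint's range is limited). The gripper opens to 88 mm and grips with 3 to 60 N. Pads are 20 mm wide; open, the fingers measure 115 mm over their backs; the gripper's body (75 mm by 178 mm) begins 61 mm behind the grasp point.
Start: joints at [69.838, 27.33, 1.283, 89.118, -0.659, 63.558, -4.761], TCP at [0.163, -0.655, 0.223] pointing down, gripper open.
Joint ranges: [-169.35, 169.35], [-19.33, 120.38], [-80.79, 83.38], [13.8, 139.57], [-78.32, 258.32], [9.67, 109.79], [-169.56, 169.56]. Speed limits (degrees/s): [136.94, 136.94, 180, 180, 180, 180, 180].

## Interface

Orientations are given as a 3x3 rotation matrix whose columns are the frame's x, y, z axes.
In Python, from rig import robot gives the robot as it stands.
- The arm moves only by the tool step_arm, never from a script. Its argument "series" is a list of rows, each a list of 5 numbers: the opening, from 0 (shut) to 1 (fully open), then the shift along the tool's x, y, z in m, then the turn about the tool's z in rad. A call has 1 to 5 rows; each row shifts and turns the commanded pose from where the row before left it, along the tool's axes as they then stand; what a row does not reach is not made up. A row lasts 1/8 s, in which the tool goes at most 62.5 mm and 10.7 degrees, less where a joint would pass 70% of its speed; a pose out of reach is approached as far as the arm can. A call is refused whole if a number of a shift passes 0.0625 or a number of a turn 0.188, either way. A call with a gripper value outside its range is refused whole. The fingers move at their own pace and stop on an object; "newtons" is the grip in N (left out, the last holds). Time passes only in rows, so rows that do not move let the fingers close. It gives the time, the measured TCP pose, the force, the opening and the grip force at its end, in the units of the state.
- robot.get_obs(): the state, without advancing time (a new reading comes with each control period).
- robot.capture(name): name is "scene" or "top" or "wrist"; returns a dict with "frame" (420x560x3 uint8, blue, green, red), "fx", "fy", "cx", "cy" (pixels), "world_from_camera" (4x4, takes a point from camera to world coordinates). Camera axes: x right, y down, z forward; pixel columns grow to the right and rows downward; lengths in m; the calibration is good to about 2 mm. A picture is of the moment at which its call begins. There is no depth.
- robot.job_done(): hands the job in; it is judged then, once.
The state is a dict: "t": time; "joint_pos": joint angles; "qvel": joint speeds; "effort": joint torques, N m; "eef_pos": TCP position; "eef_rot": TCP orientation; "wrist_force": force on the tool from outside, world axes, zero at the start; "moment": the same for the moment, N m; "grip_width": opening from 0.0 (shut) to 1.0 (fully open); "grasp_force": force on a finger pad.
Only numpy, scipy, OpenCV 4.12 (cv2) and the standard library are available. Lean on these libraries where they do the work, as an engineer would, in place of code of your own. Each camera call takes 0.05 s, during which the arm holds its last target. There are 200 camera calls.

## Working session

There is one attempt and no reset: what is moved stays moved. The work goes in short steps, Python scripts to look and compute and a tool call to move; the robot and the scene stay as the last step left them, time stands still between calls to the robot, and variables do not carry over. Pictures are saved under pics/ and viewed, at most 10 in all, crops included, and the job is handed in when it is done.

Besides the shell and the picture viewer there is one more tool, called after "Call:" as a command line: name --pt "numbers of a row" for each row, then --argument value for the rest. step_arm: Moves the arm, as the interface text tells. Its arguments: {"type":"object","properties":{"series":{"type":"array"},"newtons":{"type":"number"}},"required":["series"]}

```bash
mkdir -p pics; cat > h.py <<'E'
import numpy as np, cv2
from rig import robot
def ray(c,u,v,z):
    T=np.array(c["world_from_camera"]);d=T[:3,:3]@np.array([(u-c["cx"])/c["fx"],(v-c["cy"])/c["fy"],1.])
    o=T[:3,3];return (o+d*(z-o[2])/d[2])
def pix(c,p):
    T=np.linalg.inv(np.array(c["world_from_camera"]));q=T[:3,:3]@np.array(p)+T[:3,3]
    return q[0]/q[2]*c["fx"]+c["cx"],q[1]/q[2]*c["fy"]+c["cy"]
E
python3 - <<'E'
from h import *
o=robot.get_obs();print(o["t"],np.round(o["eef_pos"],3),np.round(o["eef_rot"],3).tolist(),o["wrist_force"])
for n in("scene","top"):
    c=robot.capture(n);cv2.imwrite(f"pics/{n}0.png",c["frame"]);print(n,c["fx"],np.round(c["world_from_camera"],3).tolist())
E
```

```text
0.0 [ 0.163 -0.654  0.222] [[0.97, 0.241, -0.001], [0.241, -0.97, 0.002], [-0.0, -0.002, -1.0]] [ 0.20173196 -0.6516225   0.25481231]
scene 494.803305178028 [[-0.435, -0.397, 0.808, -0.704], [-0.9, 0.189, -0.392, 0.51], [0.003, -0.898, -0.439, 0.724], [0.0, 0.0, 0.0, 1.0]]
top 528.0237524472104 [[-0.001, -0.998, 0.061, 0.443], [-1.0, 0.0, -0.01, -0.088], [0.01, -0.061, -0.998, 1.449], [0.0, 0.0, 0.0, 1.0]]
```

View pics/top0.png

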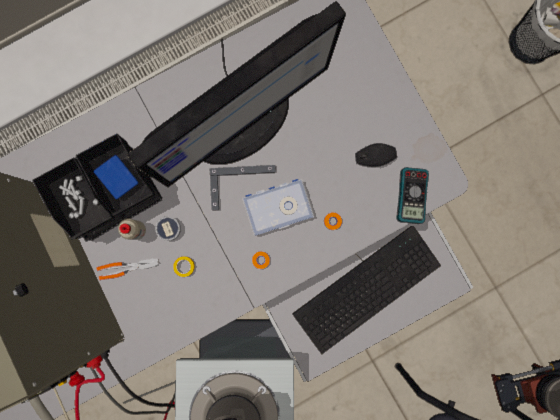

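View pics/scene0.png

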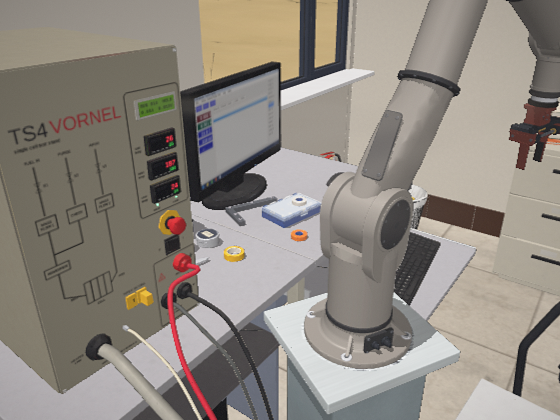

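Top view: the blue-edged box is at (279,207) with the white/blue-core roll on its lid at (288,205). The stop's inner corner is near (220,174). Lookalikes: orange rolls at (333,221) and (261,260), yellow roll at (184,267), and a blue bin/box in the tray at (115,175). I choose the box at (279,207) and check it in a close crop.

```bash
python3 - <<'E'
from h import *
c=robot.capture("top");f=c["frame"]
cv2.imwrite("pics/crop1.png",cv2.resize(f[150:275,200:360],None,fx=4.8,fy=4.8,interpolation=cv2.INTER_CUBIC))
h=cv2.cvtColor(f,cv2.COLOR_BGR2HSV)
roi=np.zeros(f.shape[:2],np.uint8);roi[150:275,200:360]=1
def big(m,close=5):
    m=cv2.morphologyEx((m&(roi>0)).astype(np.uint8),cv2.MORPH_CLOSE,np.ones((close,close)))
    return max(cv2.findContours(m,cv2.RETR_EXTERNAL,cv2.CHAIN_APPROX_NONE)[0],key=cv2.contourArea)
b=big((h[...,0]>98)&(h[...,0]<125)&(h[...,1]>45),9)
print("box",cv2.minAreaRect(b),cv2.boxPoints(cv2.minAreaRect(b)).tolist())
s=big(h[...,2]<125,3);e=cv2.approxPolyDP(s,3,True)[:,0]
print("stop",[(p.tolist(),np.round(ray(c,*p,.016),4)[:2].tolist()) for p in e])
for p in cv2.boxPoints(cv2.minAreaRect(b)): print(np.round(ray(c,*p,.033),4))
print(h[190:230:6,250:312:6].tolist()[3])
E
```

```text
box ((208.07647705078125, 154.50588989257812), (3.0370266437530518, 16.378250122070312), 49.398704528808594) [[200.87059020996094, 158.68235778808594], [213.30589294433594, 148.02354431152344], [215.28236389160156, 150.3294219970703], [202.84706115722656, 160.9882354736328]]
stop [([200, 150], [0.72, 0.0934]), ([200, 163], [0.6841, 0.0932]), ([223, 165], [0.6786, 0.0303]), ([209, 169], [0.6676, 0.0685]), ([212, 210], [0.5552, 0.0597]), ([220, 209], [0.5579, 0.038]), ([220, 175], [0.6511, 0.0384]), ([276, 171], [0.6622, -0.1146]), ([275, 165], [0.6787, -0.1119]), ([227, 166], [0.6759, 0.0194]), ([259, 150], [0.7201, -0.0681])]
[0.693  0.0888 0.033 ]
[0.7221 0.0554 0.033 ]
[0.7158 0.05   0.033 ]
[0.6867 0.0834 0.033 ]
[[150, 3, 183], [120, 7, 186], [116, 10, 184], [120, 7, 185], [117, 12, 185], [17, 22, 188], [112, 26, 180], [18, 20, 190], [120, 6, 184], [120, 4, 185], [115, 22, 150]]
```

View pics/crop1.png

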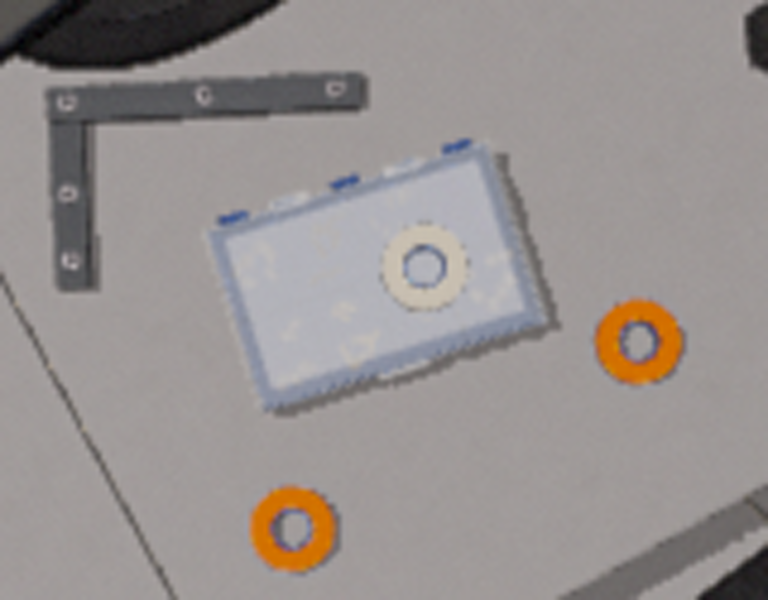

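The crop confirms the box with the white roll. Its corners in crop pixels are BL (210,228), BR (485,148), FR (545,320) and FL (268,405). The stop's inner corner is about (87,122), the long rail ends at about (367,105), and the short rail ends at about (95,288).

```bash
python3 - <<'E'
from h import *
c=robot.capture("top");f=c["frame"]
P=lambda x,y,z:ray(c,200+x/4.8-.4,150+y/4.8-.4,z)[:2]
B=np.array([P(*p,.031) for p in[(210,228),(485,148),(545,320),(268,405)]])
print("box",np.round(B,4).tolist(),[np.linalg.norm(B[i]-B[i-1]) for i in range(4)])
yb=(B[0]-B[1]+B[3]-B[2]);print("box yaw",np.arctan2(-yb[0],yb[1]),"c",B.mean(0))
h=cv2.cvtColor(f,cv2.COLOR_BGR2HSV)
# screws / rails: mask darker gray rails, fit lines on long-rail and short-rail inner/outer edges via gradient
g=cv2.cvtColor(f,cv2.COLOR_BGR2GRAY).astype(float)
def edge(a,lo,hi): # subpixel crossing at mid level on profile
    p=a[lo:hi];m=(p.max()+p.min())/2
    i=[k for k in range(len(p)-1) if (p[k]-m)*(p[k+1]-m)<=0]
    return lo+i[-1]+(p[i[-1]]-m)/(p[i[-1]]-p[i[-1]+1])
li=np.array([(u,edge(g[:,u],168,180)) for u in range(228,270)])
sh=np.array([(edge(g[v],214,226),v) for v in range(182,206)])
L=np.array([ray(c,*p,.012)[:2] for p in li]);S=np.array([ray(c,*p,.008)[:2] for p in sh])
a=np.polyfit(L[:,1],L[:,0],1);b=np.polyfit(S[:,0],S[:,1],1)
print("long x=",a,np.std(L[:,0]-np.polyval(a,L[:,1])),"short y=",b,np.std(S[:,1]-np.polyval(b,S[:,0])))
y=(b[0]*a[1]+b[1])/(1-a[0]*b[0]);print("corner",np.polyval(a,y),y,"yaw",-np.arctan(a[0]),np.arctan(b[0]))
print("tape",P(425,267,.046),"orange",P(292,530,.015),P(640,342,.015))
E
```

```text
box [[0.5889, -0.0261], [0.6342, -0.1809], [0.537, -0.2142], [0.4894, -0.0588]] [np.float64(0.10471049146001195), np.float64(0.1612912802154404), np.float64(0.10269901503673047), np.float64(0.16255146188052155)]
box yaw 0.2909448280001502 c [ 0.56237757 -0.12000002]
long x= [-0.05503638  0.65225697] 0.00018875358698754473 short y= [0.0448497 0.0139291] 0.0005558075795629818
corner 0.6498862040526221 0.043076302715672664 yaw 0.05498091278135285 0.044819669086617775
tape [ 0.5655748  -0.14626599] orange [ 0.41938141 -0.07204211] [ 0.52555142 -0.26952013]
```

Call:
step_arm --pt "1 0.03 -0.03 0 0" --pt "1 0.043 -0.042 0 0" --pt "1 0.043 -0.042 0 0" --pt "1 0.043 -0.042 0 0" --pt "1 0.043 -0.042 0 0"

```text
t: 0.82
eef_pos: [0.312, -0.4124, 0.2227]
eef_rot: [[0.97, 0.241, 0.0], [0.241, -0.97, -0.0], [0.0, 0.0, -1.0]]
wrist_force: [1.6, 0.4, 0.3]
grip_width: 1.003
grasp_force: 0.0
```

Call:
step_arm --pt "1 0.043 -0.042 0 0" --pt "1 0.043 -0.042 0 0" --pt "1 0.043 -0.042 0 0" --pt "1 0.043 -0.042 0 0" --pt "1 0.03 -0.03 0 0"

```text
t: 1.45
eef_pos: [0.4606, -0.1706, 0.2229]
eef_rot: [[0.97, 0.244, 0.001], [0.244, -0.97, 0.0], [0.001, -0.0, -1.0]]
wrist_force: [-0.8, -0.7, -0.3]
grip_width: 0.999
grasp_force: 0.0
```

Call:
step_arm --pt "1 0.028 -0.021 0 0" --pt "1 0 0 0.03 -0.048" --pt "1 0 0 0.05 0" --pt "1 0 0 0.05 0" --pt "1 0 0 0.03 0"

```text
t: 2.08
eef_pos: [0.4802, -0.1458, 0.0604]
eef_rot: [[0.958, 0.288, -0.003], [0.288, -0.958, 0.001], [-0.002, -0.001, -1.0]]
wrist_force: [0.4, -0.2, 0.4]
grip_width: 1.004
grasp_force: 0.0
```

```bash
python3 - <<'E'
from h import *
print(np.round(robot.get_obs()["eef_pos"],4))
a=robot.capture("wrist")["frame"];b=robot.capture("top")["frame"]
b=cv2.resize(b[150:275,200:360],(538,420));cv2.imwrite("pics/m1.png",cv2.resize(np.hstack([a,b]),(800,306)))
E
```

```text
[ 0.4802 -0.1458  0.0604]
```

View pics/m1.png

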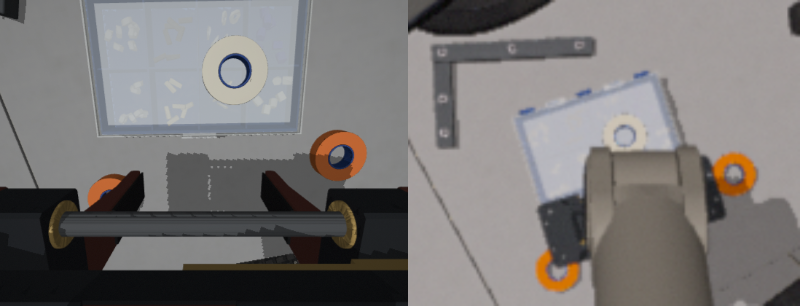

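The wrist view shows the box front (edge at row 133) squarely ahead of both fingers, with the snap between them at (200,133) and the roll at (235,70). The orange rolls are clear of the fingers. I'll descend and start pushing.

Call:
step_arm --pt "1 0 0 0.03 0" --pt "1 0 0 0.018 0" --pt "1 0.006 0 0 0" --pt "1 0.007 0 0 0" --pt "1 0.005 0 0 0"

```text
t: 2.8
eef_pos: [0.5005, -0.1409, 0.016]
eef_rot: [[0.958, 0.288, 0.003], [0.288, -0.958, -0.0], [0.002, 0.001, -1.0]]
wrist_force: [-0.1, 1.5, -0.1]
grip_width: 0.997
grasp_force: 0.0
```

Call:
step_arm --pt "1 0.004 0 0 0" --pt "1 0.004 0 0 0" --pt "1 0.004 0 0 0.01" --pt "1 0.004 0 0 0.02" --pt "1 0.004 0 0 0.02"

```text
t: 3.42
eef_pos: [0.5182, -0.135, 0.0146]
eef_rot: [[0.971, 0.238, -0.0], [0.238, -0.971, 0.0], [-0.0, -0.0, -1.0]]
wrist_force: [-3.8, 0.8, 2.9]
grip_width: 1.004
grasp_force: 1.8
```

Call:
step_arm --pt "1 0.004 0 0 0.025" --pt "1 0.004 0 0 0.025" --pt "1 0.004 0 0 0.03" --pt "1 0.004 0 0 0.03" --pt "1 0 0 0 0"

```text
t: 4.05
eef_pos: [0.5349, -0.1321, 0.0148]
eef_rot: [[0.991, 0.131, 0.002], [0.131, -0.991, -0.0], [0.002, 0.0, -1.0]]
wrist_force: [-0.5, 0.6, -0.7]
grip_width: 1.0
grasp_force: 0.0
```

```bash
python3 - <<'E'
from h import *
o=robot.get_obs();print(np.round(o["eef_pos"],4),np.round(o["wrist_force"],1))
a=robot.capture("wrist")["frame"];b=robot.capture("top")["frame"]
b=cv2.resize(b[150:275,200:360],(538,420));cv2.imwrite("pics/m2.png",cv2.resize(np.hstack([a,b]),(800,306)))
E
```

```text
[ 0.5349 -0.1321  0.0148] [-0.5  0.6 -0.7]
```

View pics/m2.png

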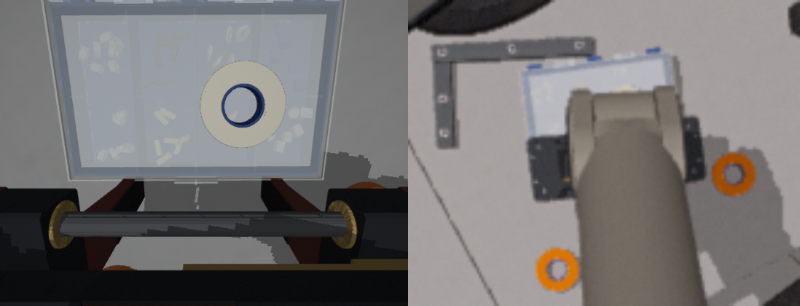

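The box follows square to the fingers, with the roll still at mid-lid (wrist 243,105). Its back edge is about 10 mm short of the long rail. I'll finish the rotation, back off, and go to the right end.

Call:
step_arm --pt "1 0.002 0 0 0.025" --pt "1 0.0015 0 0 0.03" --pt "1 0.0015 0 0 0.027" --pt "1 -0.01 0 0 0" --pt "1 -0.025 0 0 0"

```text
t: 4.78
eef_pos: [0.5047, -0.1334, 0.0149]
eef_rot: [[0.999, 0.05, 0.003], [0.05, -0.999, -0.0], [0.003, 0.0, -1.0]]
wrist_force: [-0.0, -0.6, 0.1]
grip_width: 1.001
grasp_force: 0.0
```

Call:
step_arm --pt "0.8 0 0 -0.05 0" --pt "0.4 0 0 -0.06 0" --pt "0.4 0 0.04 -0.02 0.17" --pt "0.4 0 0.0 0 0.18" --pt "0.4 0 0.0 0 0.18"

```text
t: 5.4
eef_pos: [0.5058, -0.1744, 0.1453]
eef_rot: [[0.883, -0.469, 0.002], [-0.469, -0.883, -0.001], [0.002, -0.0, -1.0]]
wrist_force: [-0.1, -0.1, -0.6]
grip_width: 0.47
grasp_force: 0.0
```

```bash
python3 - <<'E'
from h import *
o=robot.get_obs();print(o["t"],np.round(o["eef_pos"],4),np.round(o["joint_pos"],1))
f=robot.capture("top")["frame"];cv2.imwrite("pics/c3.png",cv2.resize(f[150:275,200:360],None,fx=4.8,fy=4.8,interpolation=cv2.INTER_CUBIC))
E
```

```text
5.4 [ 0.5058 -0.1744  0.1453] [  17.4   19.6   -6.2  112.4    2.8   48.  -108.3]
```

View pics/c3.png

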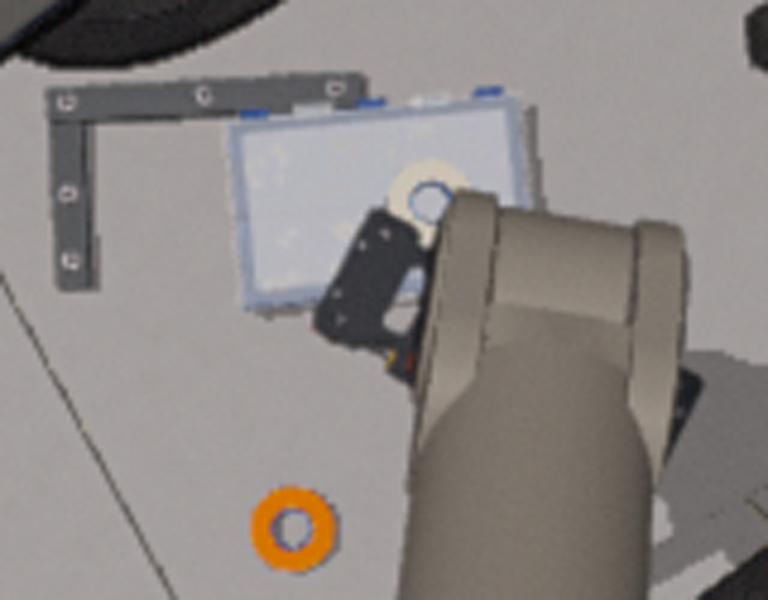

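The box is nearly parallel, about 6 mm short of the long rail (BL 230,122; BR 520,97), and the roll is on the lid at (430,198). Turning further this way nears joint 7's limit, so I'll turn the other way.

Call:
step_arm --pt "0.4 0 0 0 -0.176" --pt "0.4 0 0 0 -0.176" --pt "0.4 0 0 0 -0.176" --pt "0.4 0 0 0 -0.176" --pt "0.4 0 0 0 -0.176"

```text
t: 6.08
eef_pos: [0.5056, -0.1735, 0.1447]
eef_rot: [[0.918, 0.397, 0.001], [0.397, -0.918, -0.0], [0.001, 0.001, -1.0]]
wrist_force: [0.1, -0.1, -0.0]
grip_width: 0.403
grasp_force: 0.0
```

Call:
step_arm --pt "0.4 0 0 0 -0.176" --pt "0.4 0 0 0 -0.176" --pt "0.4 0 0 0 -0.176" --pt "0.4 0 0 0 -0.176" --pt "0.4 0 0 0 -0.176"

```text
t: 6.7
eef_pos: [0.5056, -0.1735, 0.1447]
eef_rot: [[0.279, 0.96, 0.001], [0.96, -0.279, -0.0], [-0.0, 0.001, -1.0]]
wrist_force: [-0.4, 0.4, -0.8]
grip_width: 0.396
grasp_force: 0.0
```

Call:
step_arm --pt "0.4 0 0 0 -0.176" --pt "0.4 0 0 0 -0.176" --pt "0.4 -0.04 0.04 0 0" --pt "0.4 -0.036 0.04 0 0" --pt "0.4 0 0.02 0 0"

```text
t: 7.32
eef_pos: [0.6112, -0.2473, 0.1442]
eef_rot: [[-0.059, 0.998, 0.001], [0.998, 0.059, -0.002], [-0.002, 0.001, -1.0]]
wrist_force: [-1.0, 1.0, 0.1]
grip_width: 0.399
grasp_force: 0.0
```

Call:
step_arm --pt "0.4 0 0 0.05 0.01" --pt "0.4 0 0 0.05 0" --pt "0.4 0 0 0.03 0" --pt "0.4 0.012 0 0 0" --pt "0.4 0.006 0 0 0"

```text
t: 7.95
eef_pos: [0.6102, -0.2235, 0.0161]
eef_rot: [[-0.053, 0.999, 0.002], [0.999, 0.053, 0.0], [0.0, 0.002, -1.0]]
wrist_force: [0.5, 0.3, 0.1]
grip_width: 0.4
grasp_force: 0.0
```

Call:
step_arm --pt "0.4 0.005 0 0 0" --pt "0.4 0.005 0 0 0" --pt "0.4 0.005 0 0 0" --pt "0.4 0.005 0 0 0" --pt "0.4 0.005 0 0 0"

```text
t: 8.57
eef_pos: [0.608, -0.2008, 0.015]
eef_rot: [[-0.05, 0.999, 0.0], [0.999, 0.05, -0.001], [-0.001, 0.0, -1.0]]
wrist_force: [-0.3, -5.0, 3.5]
grip_width: 0.395
grasp_force: 2.4
```

```bash
python3 - <<'E'
from h import *
a=robot.capture("wrist")["frame"];b=robot.capture("top")["frame"]
b=cv2.resize(b[150:275,200:360],(538,420));cv2.imwrite("pics/m4.png",cv2.resize(np.hstack([a,b]),(800,306)))
E
```

```text
(no output)
```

View pics/m4.png

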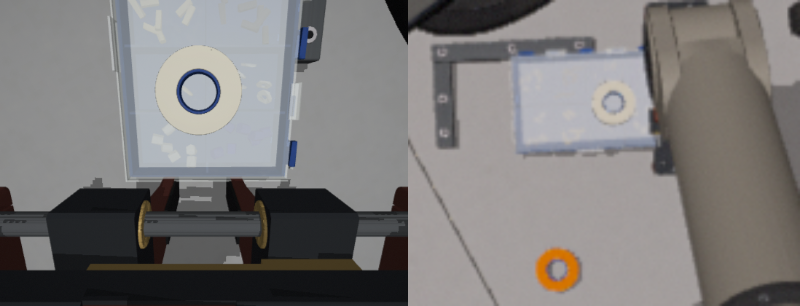

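The box is square with the rails, the fingers are centred on its right end, and the roll is on the lid (wrist 200,90). I'll keep pushing left.

Call:
step_arm --pt "0.4 0.006 0 0 0" --pt "0.4 0.006 0 0 0" --pt "0.4 0.006 0 0 0" --pt "0.4 0.006 0 0 0" --pt "0.4 0.006 0 0 0"

```text
t: 9.3
eef_pos: [0.6064, -0.1697, 0.0147]
eef_rot: [[-0.051, 0.999, 0.0], [0.999, 0.051, -0.0], [-0.0, 0.0, -1.0]]
wrist_force: [-0.5, -5.3, 3.6]
grip_width: 0.4
grasp_force: 2.3
```

Call:
step_arm --pt "0.4 0.006 0 0 0" --pt "0.4 0.006 0 0 0" --pt "0.4 0.005 0 0 0" --pt "0.4 0.004 0 0 0" --pt "0.4 0.004 0 0 0"

```text
t: 9.93
eef_pos: [0.6051, -0.1451, 0.0147]
eef_rot: [[-0.051, 0.999, 0.0], [0.999, 0.051, -0.0], [-0.0, -0.0, -1.0]]
wrist_force: [-0.7, -4.8, 4.9]
grip_width: 0.398
grasp_force: 2.4
```

Call:
step_arm --pt "0.4 0.003 0 0 0" --pt "0.4 0.002 0 0 0" --pt "0.4 0.002 0 0 0" --pt "0.4 0.001 0 0 0"

```text
t: 10.42
eef_pos: [0.6047, -0.1372, 0.0147]
eef_rot: [[-0.051, 0.999, -0.0], [0.999, 0.051, -0.0], [-0.0, -0.0, -1.0]]
wrist_force: [0.1, -4.9, 3.7]
grip_width: 0.4
grasp_force: 2.5
```

Still sliding at about 5 N; I'll creep on until it contacts the short rail.

Call:
step_arm --pt "0.4 0.001 0 0 0" --pt "0.4 0.001 0 0 0" --pt "0.4 0.001 0 0 0"

```text
t: 10.8
eef_pos: [0.6045, -0.1342, 0.0147]
eef_rot: [[-0.051, 0.999, 0.0], [0.999, 0.051, -0.0], [-0.0, 0.0, -1.0]]
wrist_force: [-0.3, -4.7, 3.0]
grip_width: 0.403
grasp_force: 2.5
```

Call:
step_arm --pt "0.4 0.001 0 0 0" --pt "0.4 0.001 0 0 0"

```text
t: 11.05
eef_pos: [0.6044, -0.1322, 0.0147]
eef_rot: [[-0.051, 0.999, -0.0], [0.999, 0.051, -0.0], [-0.0, -0.0, -1.0]]
wrist_force: [0.1, -5.8, 3.6]
grip_width: 0.404
grasp_force: 2.5
```

Call:
step_arm --pt "0.4 0.001 0 0 0" --pt "0.4 0.001 0 0 0"

```text
t: 11.3
eef_pos: [0.6043, -0.1309, 0.0147]
eef_rot: [[-0.051, 0.999, 0.0], [0.999, 0.051, -0.001], [-0.001, 0.0, -1.0]]
wrist_force: [1.3, -7.8, 3.2]
grip_width: 0.402
grasp_force: 3.9
```

```bash
python3 - <<'E'
from h import *
print(robot.get_obs()["wrist_force"])
a=robot.capture("wrist")["frame"];b=robot.capture("top")["frame"]
b=cv2.resize(b[160:235,205:300],(532,420),interpolation=cv2.INTER_CUBIC);cv2.imwrite("pics/m5.png",cv2.resize(np.hstack([a,b]),(800,306)))
E
```

```text
[ 1.33686813 -7.76614979  3.22278217]
```

View pics/m5.png

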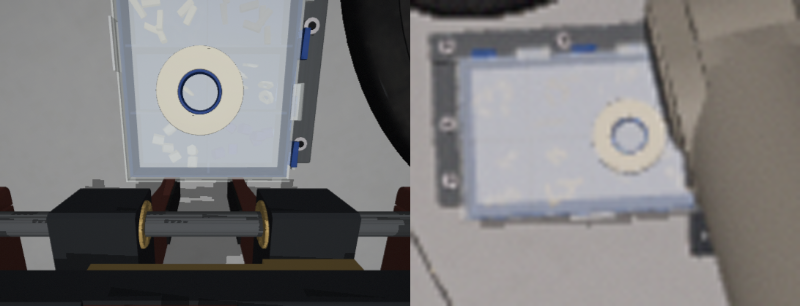

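The left end is just meeting the short rail: the force is rising, and the top inset shows its edge at the rail (462,130). I'll press a bit more, then back off and push from the front.

Call:
step_arm --pt "0.4 0.001 0 0 0" --pt "0.4 0.001 0 0 0" --pt "0.4 0 0 0 0"

```text
t: 11.78
eef_pos: [0.6043, -0.1309, 0.0147]
eef_rot: [[-0.049, 0.999, 0.0], [0.999, 0.049, -0.003], [-0.003, 0.0, -1.0]]
wrist_force: [1.0, -9.9, 4.2]
grip_width: 0.399
grasp_force: 5.1
```

Call:
step_arm --pt "0.4 -0.004 0 0 0" --pt "0.4 -0.026 0 0 0" --pt "0.4 0 0 -0.05 0" --pt "0.4 0 0 -0.06 0" --pt "0.4 0 0 -0.02 0"

```text
t: 12.4
eef_pos: [0.6073, -0.1558, 0.1477]
eef_rot: [[-0.053, 0.999, 0.004], [0.999, 0.053, 0.002], [0.001, 0.004, -1.0]]
wrist_force: [0.7, 0.0, -0.0]
grip_width: 0.401
grasp_force: 0.0
```

Call:
step_arm --pt "0.4 0.04 -0.032 0 0" --pt "0.4 0.04 -0.032 0 0" --pt "0.4 0.04 -0.032 0 0" --pt "1 0 0 0 0.175" --pt "1 0 0 0 0.175"

```text
t: 13.02
eef_pos: [0.502, -0.0413, 0.1435]
eef_rot: [[0.297, 0.955, -0.003], [0.955, -0.297, 0.001], [0.0, -0.003, -1.0]]
wrist_force: [-0.1, 0.1, 0.4]
grip_width: 0.591
grasp_force: 0.0
```

Call:
step_arm --pt "1 0 0 0 0.175" --pt "1 0 0 0 0.175" --pt "1 0 0 0 0.175" --pt "1 0 0 0 0.175" --pt "1 0 0 0 0.175"

```text
t: 13.65
eef_pos: [0.5023, -0.0418, 0.1432]
eef_rot: [[0.924, 0.383, -0.003], [0.383, -0.924, 0.001], [-0.002, -0.002, -1.0]]
wrist_force: [-0.1, 0.3, -0.4]
grip_width: 0.999
grasp_force: 0.0
```

Call:
step_arm --pt "1 0 0 0 0.175" --pt "1 0 0 0 0.175" --pt "1 0 0 0 0"

```text
t: 14.02
eef_pos: [0.5026, -0.042, 0.1435]
eef_rot: [[0.999, 0.05, -0.003], [0.05, -0.999, 0.001], [-0.003, -0.001, -1.0]]
wrist_force: [0.5, 0.1, -0.1]
grip_width: 0.998
grasp_force: 0.0
```

Call:
step_arm --pt "1 0 0 0.05 0" --pt "1 0 0 0.05 0" --pt "1 0 0 0.028 0" --pt "1 0.01 0 0 0" --pt "1 0.008 0 0 0"

```text
t: 14.65
eef_pos: [0.5233, -0.0419, 0.0175]
eef_rot: [[0.999, 0.049, 0.001], [0.049, -0.999, 0.001], [0.001, -0.0, -1.0]]
wrist_force: [0.9, 0.0, 0.7]
grip_width: 1.005
grasp_force: 0.0
```

Call:
step_arm --pt "1 0.004 0 0 0" --pt "1 0.004 0 0 0" --pt "1 0.003 0 0 0" --pt "1 0.003 0 0 0"

```text
t: 15.15
eef_pos: [0.5359, -0.0418, 0.0169]
eef_rot: [[0.999, 0.047, 0.0], [0.047, -0.999, -0.0], [0.0, 0.0, -1.0]]
wrist_force: [0.8, -0.2, -0.5]
grip_width: 1.001
grasp_force: 0.0
```

Call:
step_arm --pt "1 0.002 0 0 0" --pt "1 0.002 0 0 0" --pt "1 0.001 0 0 0"

```text
t: 15.52
eef_pos: [0.5388, -0.0416, 0.0163]
eef_rot: [[0.999, 0.047, -0.004], [0.047, -0.999, -0.001], [-0.004, 0.0, -1.0]]
wrist_force: [-6.4, -0.7, 5.2]
grip_width: 1.0
grasp_force: 3.1
```

Call:
step_arm --pt "1 0.001 0 0 0" --pt "1 0.001 0 0 0" --pt "1 0 0 0 0"

```text
t: 15.9
eef_pos: [0.5395, -0.0415, 0.0162]
eef_rot: [[0.999, 0.047, -0.006], [0.047, -0.999, -0.001], [-0.006, 0.0, -1.0]]
wrist_force: [-7.9, 0.8, 7.1]
grip_width: 0.998
grasp_force: 4.3
```

Call:
step_arm --pt "1 0.0015 0 0 0" --pt "1 0.0015 0 0 0" --pt "1 0.001 0 0 0" --pt "1 0 0 0 0"

```text
t: 16.4
eef_pos: [0.5396, -0.0417, 0.0156]
eef_rot: [[0.999, 0.047, -0.013], [0.047, -0.999, -0.002], [-0.013, 0.001, -1.0]]
wrist_force: [-17.9, 0.0, 14.0]
grip_width: 1.001
grasp_force: 8.8
```

```bash
python3 - <<'E'
from h import *
a=robot.capture("wrist")["frame"];b=robot.capture("top")["frame"]
b=cv2.resize(b[160:235,205:300],(532,420),interpolation=cv2.INTER_CUBIC);cv2.imwrite("pics/m6.png",cv2.resize(np.hstack([a,b]),(800,306)))
E
```

```text
(no output)
```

View pics/m6.png

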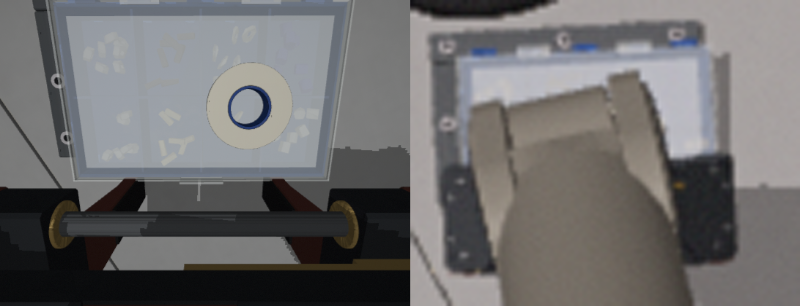

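The box is stalled against the long rail: no motion at 18 N, and the hinges overhang the rail. The roll is still on the lid (wrist 250,105). I'll back off and give the right end one more nudge so the left end seats for certain.

Call:
step_arm --pt "1 -0.006 0 0 0" --pt "1 -0.025 0 0 0" --pt "0.4 0 0 -0.05 0" --pt "0.4 0 0 -0.06 0" --pt "0.4 0 0 -0.02 0"

```text
t: 17.12
eef_pos: [0.5183, -0.0425, 0.1505]
eef_rot: [[0.999, 0.047, 0.007], [0.047, -0.999, -0.0], [0.007, 0.0, -1.0]]
wrist_force: [1.4, -0.4, -0.2]
grip_width: 0.696
grasp_force: 0.0
```

Call:
step_arm --pt "0.4 0 0 0 -0.175" --pt "0.4 0 0 0 -0.175" --pt "0.4 0 0 0 -0.175" --pt "0.4 0 0 0 -0.175" --pt "0.4 0 0 0 -0.175"

```text
t: 17.75
eef_pos: [0.5163, -0.0426, 0.1468]
eef_rot: [[0.6, 0.8, 0.001], [0.8, -0.6, 0.0], [0.001, 0.001, -1.0]]
wrist_force: [0.1, -0.2, 0.2]
grip_width: 0.4
grasp_force: 0.0
```

Call:
step_arm --pt "0.4 0 0 0 -0.175" --pt "0.4 0 0 0 -0.175" --pt "0.4 0 0 0 -0.175" --pt "0.4 0 0 0 -0.175" --pt "0.4 0 0 0 0"

```text
t: 18.38
eef_pos: [0.5161, -0.0427, 0.1467]
eef_rot: [[-0.049, 0.999, 0.001], [0.999, 0.049, 0.0], [0.0, 0.001, -1.0]]
wrist_force: [0.4, 0.3, -0.1]
grip_width: 0.398
grasp_force: 0.0
```

Call:
step_arm --pt "0.4 -0.042 0.03 0 0" --pt "0.4 -0.042 0.03 0 0" --pt "0.4 -0.042 0.03 0 0" --pt "0.4 0 0 0 0"

```text
t: 18.88
eef_pos: [0.6136, -0.1684, 0.1461]
eef_rot: [[-0.041, 0.999, 0.001], [0.999, 0.041, -0.001], [-0.001, 0.001, -1.0]]
wrist_force: [-0.4, -0.0, -0.6]
grip_width: 0.399
grasp_force: 0.0
```

Call:
step_arm --pt "0.4 0 -0.004 0.05 0" --pt "0.4 0 0 0.05 0" --pt "0.4 0 0 0.03 0" --pt "0.4 0.016 0 0 0" --pt "0.4 0.008 0 0 0"

```text
t: 19.5
eef_pos: [0.6077, -0.1372, 0.0182]
eef_rot: [[-0.052, 0.999, 0.002], [0.999, 0.052, 0.001], [0.001, 0.002, -1.0]]
wrist_force: [-0.1, 0.1, 0.2]
grip_width: 0.399
grasp_force: 0.0
```

Call:
step_arm --pt "0.4 0.005 0 0 0" --pt "0.4 0.004 0 0 0" --pt "0.4 0.003 0 0 0" --pt "0.4 0.0 0 0 0"

```text
t: 20.0
eef_pos: [0.6072, -0.1309, 0.0179]
eef_rot: [[-0.049, 0.999, 0.002], [0.999, 0.049, -0.003], [-0.003, 0.002, -1.0]]
wrist_force: [0.4, -4.5, 4.5]
grip_width: 0.399
grasp_force: 2.5
```

Call:
step_arm --pt "0.4 0.0015 0 0 0" --pt "0.4 0.0015 0 0 0" --pt "0.4 0.0005 0 0 0" --pt "0.4 0 0 0 0"

```text
t: 20.5
eef_pos: [0.6072, -0.1308, 0.0179]
eef_rot: [[-0.046, 0.999, 0.003], [0.999, 0.046, -0.006], [-0.007, 0.002, -1.0]]
wrist_force: [1.0, -11.6, 3.3]
grip_width: 0.398
grasp_force: 5.6
```

Call:
step_arm --pt "0.4 -0.005 0 0 0" --pt "0.4 -0.03 0 0 0" --pt "0.4 0 0 -0.06 0" --pt "0.4 0 0 -0.06 0" --pt "0.4 -0.04 0 -0.03 0"

```text
t: 21.12
eef_pos: [0.612, -0.1953, 0.1708]
eef_rot: [[-0.058, 0.998, 0.005], [0.998, 0.058, 0.002], [0.002, 0.005, -1.0]]
wrist_force: [0.0, -1.2, -1.2]
grip_width: 0.4
grasp_force: 0.0
```

Call:
step_arm --pt "0.4 -0.06 -0.01 0 0" --pt "0.4 -0.06 -0.01 0 0" --pt "0.4 -0.06 -0.01 0 0" --pt "0.4 -0.06 -0.01 0 0" --pt "0.4 0 0 0 0"

```text
t: 21.75
eef_pos: [0.5787, -0.4484, 0.1656]
eef_rot: [[-0.041, 0.999, -0.002], [0.999, 0.041, -0.002], [-0.002, -0.002, -1.0]]
wrist_force: [-0.1, -0.2, -0.1]
grip_width: 0.399
grasp_force: 0.0
```

```bash
python3 - <<'E'
from h import *
o=robot.get_obs();print(o["t"],np.round(o["wrist_force"],1))
c=robot.capture("top");f=c["frame"];cv2.imwrite("pics/c7.png",cv2.resize(f[155:280,200:360],None,fx=4.8,fy=4.8,interpolation=cv2.INTER_CUBIC))
E
```

```text
21.75 [-0.1 -0.2 -0.1]
```

View pics/c7.png

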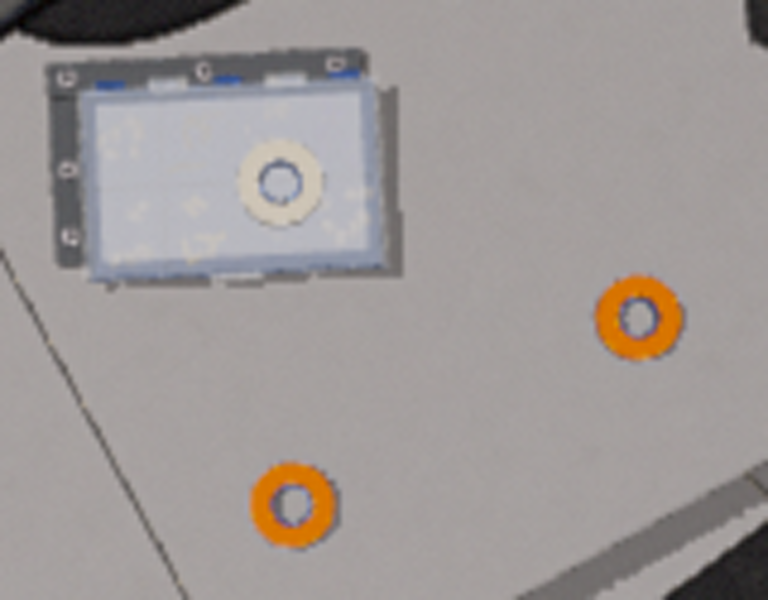

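The box sits flush on both rails, with its edges parallel to them (BL about (80,93)). The roll is on the lid at (280,183), the orange rolls haven't moved, and the robot is clear.

```bash
python3 -c "
from rig import robot
print(robot.job_done())"
```

```text
the job is handed in; nothing more can be done
None
```

I pushed the parts box into the corner of the stop, flush against both rails, with the white tape still on its lid. I then released it, moved the arm clear and handed the job in at about 22 s; no verdict came back.

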